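Stack sleeve and washer on the assembly mandrel and press the locking collar home

ROBOT

A 7-joint arm with a two-finger parallel gripper is mounted at the origin on a cart in front of the work surface, level with it; the furniture and walls round the work are solid. World frame = base frame: x ahead of the robot, y to its left, z up, the work surface at z = 0. Lengths are in m, angles in degrees, forces in N, time in s.
With the tool pointing down it reaches from about 0.425 to 0.875 m from the base axis. Payload 4.7 kg.
Tool frame: the origin (TCP) lies at the very end of the fingers, on their centre line; the grasp point (between the pads) lies 19 mm behind it; z points along the fingers, y is the line along which they close (so a half turn about z gives the same grasp; the last joint's range is limited). The gripper opens to 87 mm and grips with 3 to 60 N. Pads are 19 mm wide; open, the fingers measure 117 mm over their backs; the gripper's body (75 mm by 190 mm) begins 51 mm behind the grasp point.
Start: joints at [76.095, 18.392, -4.016, 83.108, 1.295, 78.541, -3.26], TCP at [0.165, -0.629, 0.223] pointing down, gripper open.
Joint ranges: [-163.93, 163.93], [-17.29, 119.83], [-79.2, 71.16], [3.27, 140.29], [-89.18, 269.18], [5.43, 117.66], [-154.24, 154.24]. Speed limits (degrees/s): [147.25, 147.25, 180, 180, 180, 180, 180].

INTERFACE

Orientations are given as [roll, pitch, yaw] about the fixed x, y, z axes, in that order (R = Rz(yaw) Ry(pitch) Rx(roll)).
In Python, from cell import get_obs, eyes, env gives the robot as it stands.
- The arm moves only by the tool servo_tool, never from a script. Its argument "series" is a list that holds one entry, the list of rows, each a list of 7 numbers: the shift along the tool's x, y, z in units of 300 mm (1.0 is 300 mm), then the turn, a rotation vector about the tool's x, y, z in units of pi rad (1.0 is pi rad), then the opening, from 0 (shut) to 1 (fully open). In form: [[[tx, ty, tz, wx, wy, wz, gripper], ...]]. A call has 1 to 12 rows; each row is the pose to reach, as a shift and turn from the pose commanded when the call began, along the tool's axes at that moment, turning the shorter way round; what a row does not reach only later rows make up. A row lasts 1/12 s, in which the tool goes at most 41.7 mm and 7.16 degrees, less where a joint would pass 70% of its speed; a pose out of reach is approached as far as the arm can. A call with a number of a shift or a turn outside -1 to 1 is refused whole. A call with a gripper value outside its range is refused whole. The fingers move at their own pace and stop on an object; "grip_force" is the grip in N (left out, the last holds). Time passes only in rows, so rows that repeat a pose let the fingers close. It gives the time, the measured TCP pose, the force, the opening and the grip force at its end, in the units of the state.
- get_obs(): the state, without advancing time (a new reading comes with each control period).
- eyes.read_camera(name): name is "scene" or "top" or "wrist"; returns a dict with "frame" (420x560x3 uint8, red, green, blue), "depth" (420x560 float32, m along the optical axis (not along the pixel's ray), 0 where there is no reading), "fx", "fy", "cx", "cy" (pixels), "distortion" ([k1, k2, p1, p2, k3] as OpenCV has them; the pictures are not rectified), "origin" and "rotation" of the camera in the world; the wrist camera has in their place "mount" (4x4, takes a point from camera to tool coordinates, whose origin is the TCP and whose axes are the flange's). Camera axes: x right, y down, z forward; pixel columns grow to the right and rows downward; lengths in m; the calibration is good to about 2 mm. A picture is of the moment at which its call begins: read the wrist's pose just before it.
- env.sign_off(): hands the job in; it is judged then, once.
The state is a dict: "time_s": time; "qpos": joint angles; "joint_velocities": joint speeds; "effort": joint torques, N m; "tool_pos": TCP position; "tool_rot": TCP orientation; "force": force on the tool from outside, world axes, zero at the start; "wrist_torque": the same for the moment, N m; "grip_width": finger opening in m; "grasp_force": force on a finger pad.
Only numpy, scipy, OpenCV 4.12 (cv2) and the standard library are available. Lean on these libraries where they do the work, as an engineer would, in place of code of your own. Each camera call takes 0.05 s, during which the arm holds its last target. There are 200 camera calls.

TASK

Build up the stack on the upright assembly mandrel: first the brass bearing sleeve, then the flat green washer on it, then the red push-on collar as the retainer. The sprung strips make the sleeve and the collar slide stiffly, and the shoulder they must land on has been set to an unknown height, so slide by feel and finish by pressing the collar down with about 20 N until the whole stack sits solid on the shoulder with no gaps; never push on the stack or the mandrel with more than 30 N. Leave the rubber bung and the yellow tin standing where they are.

Things in the scene. Friction and masses are not known exactly. Their poses are not given: they have to be found in the camera images.
- mandrel: Fixed mandrel: upright steel shaft on a blue foot plate 84 x 84 x 16 mm with four bolt heads (tops 21 mm up). Origin: centre of the plate's underside, on the board; z is the shaft axis, up. Shaft 20 mm in diameter up to 80 mm above the board, then a cone to a 10 mm wide tip at 94 mm.
- mandrel_tip (a point): Centre of the shaft's tip, 94 mm above the board.
- strips (a point): Point on the shaft axis, 74 mm above the board. From here down, two dark sprung strips stand 1.6 mm out of the shaft on the mandrel's +x and -x sides (above, they slope into the cone, ending at 90 mm). They yield, and rub on sleeve and collar with 4 to 12 N in all, so these slide stiffly and stay where left; the washer slides freely.
- shoulder_low (a point): Fixed point on the shaft axis, 31 mm above the board: the lowest setting of the shoulder, a dark ring 31 mm in diameter round the foot of the shaft, on a stiff disc spring (about 10 N/mm, 4 mm travel). It is set anew each time at an unreported height: its unloaded top lies 31 to 48 mm above the board. Sleeve and stack land on it.
- board: Fixed grey-topped work board, 280 (x) x 580 (y) x 34 mm, flat on the bench; origin at the centre of its underside. Its top, 34 mm above the bench, carries the mandrel and all parts.
- sleeve_mid (a point): Centre (half-way up) of the brass bearing sleeve: 34 mm outside diameter, 22 mm bore, 16 mm tall, 60 g, standing on end on the board; z along its axis.
- washer_mid (a point): Centre (half-way up) of the flat green washer: 40 mm outside diameter, 25 mm bore, 5 mm thick, 30 g, lying flat; z along its axis.
- collar_mid (a point): Centre (half-way up) of the red push-on collar (the retainer), a plain tube 30 mm outside diameter, 22 mm bore, 28 mm tall, 60 g, standing on end, either end down; z along its axis.
- bung: Bystander: black rubber bung, 29 mm wide and 20 mm tall, loose on the board; origin at the centre of its underside.
- yellow_tin: Bystander: round ochre-yellow tin, 50 mm wide and 29 mm tall, loose on the board; origin at the centre of its underside.
Things that resemble listed ones, but are neither listed nor needed, are in the scene too. What is shaped like the part that bears collar_mid but blue is not meant.

How it is judged:
By the outcome, as a careful person would: the job done as asked, in the order asked, and still so for the second after the job is handed in, with the robot touching nothing.
It also fails if it takes over 70 s, if anything falls off the work surface, if the arm or the gripper's body presses on something with over 40 N, if the wrist force passes 120 N, or if a joint passes its speed limit or range.

## Working session

There is one attempt and no reset: what is moved stays moved. The work goes in short steps, Python scripts to look and compute and a tool call to move; the robot and the scene stay as the last step left them, time stands still between calls to the robot, and variables do not carry over. Pictures are saved under pics/ and viewed, at most 10 in all, crops included, and the job is handed in when it is done.

Besides the shell and the picture viewer there is one more tool, called after "Request:" as name(argument=value, ...), one argument or row to a line, values as JSON. servo_tool: Moves the arm, as the interface text tells. Shifts and turns lie within -1 to 1; 1 stands for 300 mm of shift or pi rad of turn. Its arguments: {"type":"object","properties":{"series":{"type":"array"},"grip_force":{"type":"number"}},"required":["series"]}

```bash
mkdir -p pics; ls; python3 - <<'E'
from cell import get_obs, eyes, env
import cv2,pickle
o=get_obs(); print(o)
d={}
for n in("scene","top"):
    c=eyes.read_camera(n); d[n]=c
    print(n,c["fx"],c["cx"],c["cy"],c["distortion"],c["origin"],c["rotation"])
    cv2.imwrite(f"pics/{n}0.png",c["frame"][:,:,::-1])
pickle.dump(d,open("d0.pkl","wb"))
E
```

```text
pics
{'time_s': 0.0, 'qpos': array([76.09431693, 18.44135575, -4.01725429, 83.17420932,  1.29483883,
       78.54165762, -3.25861722]), 'joint_velocities': array([-0.00509106, -0.0244386 , -0.00486863,  0.01214199,  0.00707116,
        0.04284209, -0.02850036]), 'effort': array([ 7.24035181e-05, -4.91292071e+01, -4.03772732e-01, -3.12525809e+01,
       -6.40113931e-02,  4.37561644e-02,  1.41143446e-04]), 'tool_pos': array([ 0.16491969, -0.62815512,  0.2214418 ]), 'tool_rot': array([-1.79888020e+02,  5.03883074e-03,  1.47184079e+01]), 'force': array([-0.43928649, -0.34840503,  0.70923703]), 'wrist_torque': array([-0.01792045, -0.03675778,  0.00958384]), 'grasp_force': 0.0, 'grip_width': 0.0870907145859326}
scene 535.0286323257266 285.0439340052216 215.67695007856423 [-0.12957043  0.          0.          0.          0.        ] [-0.224677    0.63100908  1.09627811] [-1.38139484e+02 -1.19675470e-01 -1.28561513e+02]
top 404.7837302143355 279.54201532391585 217.0826620103905 [-0.00046069  0.          0.          0.          0.        ] [0.27009375 0.0476558  1.03828138] [-168.1996168    -0.37043495  -78.9018485 ]
```

View pics/top0.png

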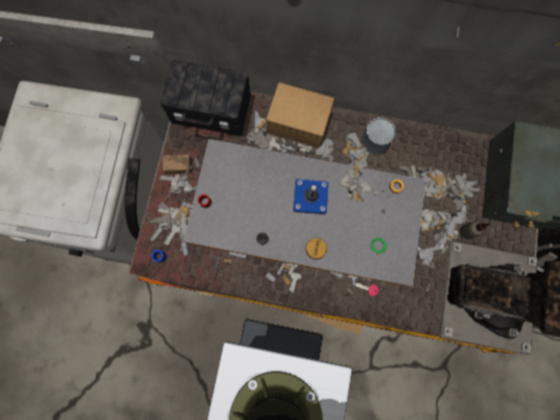

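View pics/scene0.png

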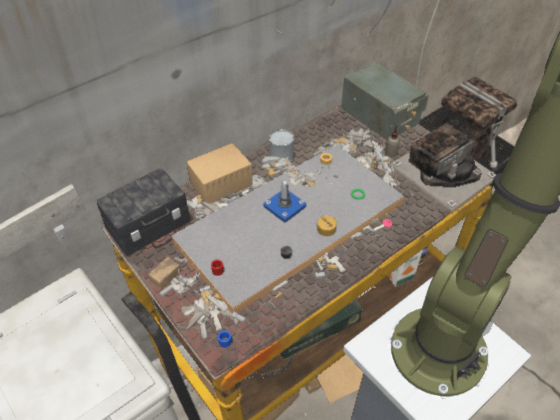

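Top view: red collar at (205,200), mandrel (311,196), sleeve (397,185), washer (378,245), bung (262,238), tin (316,248). The blue decoy is at (158,256).

```bash
cat >h.py <<'E'
import numpy as np,cv2
from scipy.spatial.transform import Rotation as R
def rpy(a): return R.from_euler('xyz',a,degrees=True).as_matrix()
def cam(c,o=None):
    if 'mount' in c:
        T=rpy(o['tool_rot']);m=np.array(c['mount'])
        return T@m[:3,:3],T@m[:3,3]+o['tool_pos']
    return rpy(c['rotation']),np.array(c['origin'])
def ray(c,px,o=None):
    K=np.array([[c['fx'],0,c['cx']],[0,c['fy'],c['cy']],[0,0,1]])
    p=cv2.undistortPoints(np.array(px,float).reshape(-1,1,2),K,np.array(c['distortion'],float))[:,0]
    Rm,t=cam(c,o); return t,np.c_[p,np.ones(len(p))]@Rm.T
def plane(c,px,z,o=None):
    t,d=ray(c,px,o); return t+d*((z-t[2])/d[:,2])[:,None]
def proj(c,P,o=None):
    Rm,t=cam(c,o);q=(np.atleast_2d(P)-t)@Rm
    K=np.array([[c['fx'],0,c['cx']],[0,c['fy'],c['cy']],[0,0,1]])
    return cv2.projectPoints(q,np.zeros(3),np.zeros(3),K,np.array(c['distortion'],float))[0][:,0]
def mask(f,lo,hi):
    return cv2.inRange(cv2.cvtColor(f,cv2.COLOR_RGB2HSV),np.array(lo),np.array(hi))
def circ_ellipse(c,m,z,o=None,roi=None):
    """outer contours -> plane z -> min enclosing circle (centre, diam)"""
    out=[]
    for k in cv2.findContours(m,cv2.RETR_EXTERNAL,cv2.CHAIN_APPROX_NONE)[0]:
        if cv2.contourArea(k)<20: continue
        P=plane(c,k[:,0],z,o)[:,:2].astype(np.float32)
        (x,y),r=cv2.minEnclosingCircle(P); M=k[:,0].mean(0)
        out.append((M.round(0),round(x,4),round(y,4),round(2*r*1e3,1),cv2.contourArea(k)))
    return out
def move(o,target,yaw):
    """shift in 300mm units and turn in pi for tool pointing down at yaw"""
    T=rpy(o['tool_rot']);s=T.T@(np.array(target)-o['tool_pos'])/.3
    w=R.from_matrix(T.T@rpy([180,0,yaw])).as_rotvec()/np.pi
    return s.round(4),w.round(4)
E
python3 - <<'E'
import pickle,numpy as np
from h import *
from cell import eyes,get_obs
d=pickle.load(open("d0.pkl","rb"))
pts={'collar':((205,200),.062),'mandrel':((311,196),.05),'sleeve':((397,185),.05),'washer':((378,245),.039),'bung':((262,238),.054),'tin':((316,248),.063)}
c=d['top']
for k,(p,z) in pts.items(): print(k,plane(c,[p],z)[0].round(3))
for n,lo,hi,z in(('red',(0,120,60),(6,255,255),.062),('red2',(174,120,60),(180,255,255),.062),('green',(45,120,60),(80,255,255),.039),('org',(10,120,90),(28,255,255),.05),('blue',(105,120,60),(125,255,255),.05)):
  print(n,[q for q in circ_ellipse(c,mask(c['frame'],lo,hi),z) if q[3]<140])
# depth check
for k,(p,z) in pts.items():
  v=d['top']['depth'][p[1]-6:p[1]+7,p[0]-6:p[0]+7]; print(k,v.min(),v.max())
w=eyes.read_camera('wrist');print(w['mount'],w['fx'],w['cx'],w['cy'],w['distortion'])
# corners of board
E
```

```text
collar [0.478 0.271 0.062]
mandrel [0.543 0.014 0.05 ]
sleeve [ 0.614 -0.196  0.05 ]
washer [ 0.454 -0.173  0.039]
bung [0.413 0.113 0.054]
tin [ 0.413 -0.021  0.063]
red [(array([204., 200.]), 0.4773, 0.2741, 31.6, 96.0)]
red2 [(array([373., 290.]), 0.341, -0.1707, 28.3, 87.5)]
green [(array([378., 245.]), 0.4543, -0.1731, 36.8, 152.5)]
org [(array([495., 349.]), 0.2632, -0.476, 82.3, 78.0), (array([463., 343.]), 0.2621, -0.3997, 61.5, 36.5), (array([151., 281.]), 0.2606, 0.3551, 66.0, 91.0), (array([316., 248.]), 0.4153, -0.0214, 50.1, 290.5), (array([396., 186.]), 0.612, -0.1941, 35.7, 122.0), (array([438., 179.]), 0.6477, -0.2965, 26.5, 32.0)]
blue [(array([158., 255.]), 0.3218, 0.3552, 32.7, 112.5), (array([311., 196.]), 0.5427, 0.0147, 111.9, 874.0)]
collar 0.99875677 1.0421934
mandrel 0.0 1.0248218
sleeve 0.0 1.0506502
washer 0.0 1.0189443
bung 0.0 1.0215648
tin 0.0 0.98763657
[[ 6.81266883e-04 -9.70038303e-01 -2.42951079e-01  6.53104014e-02]
 [ 9.99999737e-01  6.00026549e-04  4.08386612e-04  3.12217958e-04]
 [-2.50373558e-04 -2.42951293e-01  9.70038456e-01 -1.60572536e-01]
 [ 0.00000000e+00  0.00000000e+00  0.00000000e+00  1.00000000e+00]] 370.4483456761282 285.85278068490146 211.4740113080182 [-0.09427962  0.          0.          0.          0.        ]
```

```bash
python3 - <<'E'
import pickle,numpy as np
from h import *
from cell import get_obs
d=pickle.load(open("d0.pkl","rb"));c=d['top']
for (u0,v0,u1,v1) in((450,260,560,350),(495,120,560,250),(460,215,490,240),(250,85,335,145),(165,60,250,130),(360,115,400,150)):
  best=0
  for v in range(v0,min(v1,420),2):
    for u in range(u0,u1,2):
      D=c['depth'][v,u]
      if D>0:
        t,r=ray(c,[(u,v)]);p=t+r[0]*D
        if p[2]>best: best=p[2];P=p
  print((u0,v0),P.round(3))
o=get_obs()
print(move(o,[.592,-.194,.23],72)); print(move(o,[.592,-.194,.23],15)); print(move(o,[.3,-.45,.33],15))
E
```

```text
(450, 260) [ 0.333 -0.493  0.235]
(495, 120) [ 0.696 -0.443  0.131]
(460, 215) [ 0.537 -0.403  0.11 ]
(250, 85) [0.722 0.026 0.091]
(165, 60) [0.839 0.231 0.124]
(360, 115) [ 0.706 -0.111  0.078]
(array([ 1.7445, -1.0387, -0.0263]), array([-4.000e-04, -2.000e-04, -3.183e-01]))
(array([ 1.7445, -1.0387, -0.0263]), array([-0.0004,  0.    , -0.0016]))
(array([ 0.5864, -0.4611, -0.3603]), array([-0.0004,  0.    , -0.0016]))
```

Request:
servo_tool(
  series=[
    [[0,0,-0.45,0,0,0,1],[0,0,-0.45,0,0,0,1],[0,0,-0.45,0,0,0,1],[0.1,-0.06,-0.45,0,0,0,1],[0.3,-0.2,-0.45,0,0,0.03,1],[0.4,-0.25,-0.45,0,0,0.06,1],[0.5,-0.3,-0.45,0,0,0.082,1],[0.6,-0.36,-0.45,0,0,0.082,1],[0.75,-0.45,-0.45,0,0,0.082,1],[0.85,-0.5,-0.45,0,0,0.082,1],[0.95,-0.55,-0.45,0,0,0.082,1],[1,-0.6,-0.45,0,0,0.082,1]],
  ],
)

```text
time_s: 1.15
tool_pos: [0.4138, -0.3738, 0.3572]
tool_rot: [-179.9, -0.1, 0.3]
force: [-0.2, 1.1, -0.2]
grip_width: 0.087
grasp_force: 0.0
```

```bash
python3 - <<'E'
from h import *
from cell import get_obs
o=get_obs();print(o['time_s'],o['qpos'].round(1),o['tool_pos'],o['tool_rot'])
print(move(o,[.592,-.194,.23],0))
E
```

```text
1.15 [ 54.2   6.1 -16.2  82.9   1.5  91.3 -51.6] [ 0.41383859 -0.37377227  0.35716377] [-1.79891741e+02 -1.03081227e-01  3.31212577e-01]
(array([ 0.5966, -0.595 ,  0.4261]), array([-0.0006, -0.0006,  0.0018]))
```

Request:
servo_tool(
  series=[
    [[0.15,-0.15,0.05,0,0,0,1],[0.25,-0.25,0.1,0,0,0,1],[0.35,-0.35,0.2,0,0,0,1],[0.45,-0.45,0.3,0,0,0,1],[0.55,-0.55,0.4,0,0,0,1],[0.597,-0.595,0.426,0,0,0.002,1],[0.597,-0.595,0.426,0,0,0.002,1],[0.597,-0.595,0.426,0,0,0.002,1],[0.597,-0.595,0.426,0,0,0.002,1]],
  ],
)

```text
time_s: 1.9
tool_pos: [0.5889, -0.1972, 0.2276]
tool_rot: [-179.9, 0.2, -0.1]
force: [-0.8, -0.7, 0.3]
grip_width: 0.0867
grasp_force: 0.0
```

```bash
cat >look.py <<'E'
import sys,pickle,cv2
from cell import get_obs,eyes
o=get_obs();c=eyes.read_camera('wrist')
cv2.imwrite(f"pics/{sys.argv[1]}.png",c['frame'][:,:,::-1]);pickle.dump((o,c),open(sys.argv[1]+".pkl","wb"))
E
python3 look.py w1; python3 - <<'E'
import pickle
from h import *
o,c=pickle.load(open("w1.pkl","rb"));print(o['time_s'],o['tool_pos'],o['tool_rot'])
m=mask(c['frame'],(10,110,80),(30,255,255))
for q in circ_ellipse(c,m,.05,o): print(q)
E
```

```text
1.9 [ 0.58885148 -0.19719814  0.22757044] [-1.79867887e+02  1.93172212e-01 -1.32548120e-01]
(array([409., 335.]), 0.4273, -0.3329, 336.5, 3081.5)
(array([492., 281.]), 0.4925, -0.4071, 74.1, 814.0)
(array([ 78., 282.]), 0.4929, 0.0128, 74.3, 764.5)
(array([283., 165.]), 0.6131, -0.1948, 33.0, 925.5)
```

View pics/w1.png

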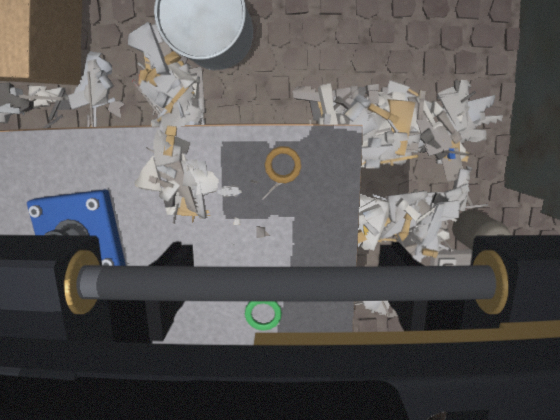

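Wrist view: sleeve ring at (283,165), washer (263,313), mandrel at left (70,235), with small debris next to the sleeve at (230,190).

```bash
python3 - <<'E'
import pickle
from h import *
o,c=pickle.load(open("w1.pkl","rb"))
def hz(u,v):
  D=c['depth'][v,u]; t,r=ray(c,[(u,v)],o); return (t+r[0]*D)[2]*1e3 if D>0 else 0
for v in range(140,236,8): print(v,[int(round(hz(u,v))) for u in range(205,365,8)])
print(move(o,[.612,-.195,.036],0))
E
```

```text
140 [33, 33, 32, 31, 32, 34, 33, 32, 33, 33, 34, 33, 33, 32, 32, 32, 31, 31, 32, 30]
148 [31, 31, 32, 33, 34, 34, 33, 30, 33, 48, 49, 33, 32, 32, 33, 32, 32, 0, 33, 32]
156 [32, 34, 32, 33, 0, 31, 32, 33, 49, 33, 33, 49, 33, 33, 34, 32, 31, 33, 32, 31]
164 [34, 32, 32, 33, 32, 33, 32, 32, 47, 32, 32, 33, 34, 32, 33, 33, 32, 33, 33, 32]
172 [34, 32, 31, 33, 32, 32, 31, 32, 47, 32, 33, 47, 33, 31, 32, 33, 32, 33, 32, 31]
180 [37, 34, 34, 33, 33, 32, 32, 32, 33, 48, 49, 33, 33, 32, 32, 33, 32, 33, 33, 32]
188 [38, 35, 34, 36, 38, 32, 34, 33, 33, 0, 34, 32, 31, 32, 34, 32, 32, 32, 33, 32]
196 [31, 33, 34, 32, 31, 32, 34, 33, 33, 32, 32, 32, 32, 32, 31, 31, 32, 34, 33, 33]
204 [33, 32, 32, 32, 33, 33, 33, 33, 32, 32, 32, 32, 32, 33, 34, 32, 32, 33, 33, 33]
212 [36, 32, 32, 32, 32, 34, 32, 32, 34, 33, 33, 34, 33, 31, 33, 32, 33, 32, 33, 33]
220 [33, 32, 33, 32, 34, 31, 34, 34, 32, 33, 33, 32, 33, 31, 32, 33, 32, 32, 32, 31]
228 [31, 32, 32, 32, 33, 32, 33, 33, 32, 33, 33, 33, 32, 32, 33, 32, 32, 33, 32, 31]
(array([ 0.0793, -0.006 ,  0.6383]), array([-0.0007,  0.0011, -0.0007]))
```

Request:
servo_tool(
  series=[
    [[0.079,-0.006,0.12,0,0,0,0.7],[0.079,-0.006,0.25,0,0,0,0.7],[0.079,-0.006,0.38,0,0,0,0.7],[0.079,-0.006,0.5,0,0,0,0.7],[0.079,-0.006,0.58,0,0,0,0.7],[0.079,-0.006,0.61,0,0,0,0.7],[0.079,-0.006,0.62,0,0,0,0.7],[0.079,-0.006,0.62,0,0,0,0.7]],
  ],
)

```text
time_s: 2.62
tool_pos: [0.6127, -0.1999, 0.0448]
tool_rot: [179.9, -0.1, -0.5]
force: [-0.2, -0.5, -0.3]
grip_width: 0.0612
grasp_force: 0.0
```

Request:
servo_tool(
  series=[
    [[0,-0.008,0.015,0,0,0,0.7],[0,-0.01,0.028,0,0,0,0.7],[0,-0.01,0.028,0,0,0,0.7]],
  ],
)

```text
time_s: 2.87
tool_pos: [0.613, -0.1952, 0.0362]
tool_rot: [180.0, -0.1, -0.4]
force: [-0.7, -0.0, 0.7]
grip_width: 0.0611
grasp_force: 0.0
```

Request:
servo_tool(
  grip_force=40,
  series=[
    [[0,0,0,0,0,0,0],[0,0,0,0,0,0,0],[0,0,0,0,0,0,0],[0,0,0,0,0,0,0],[0,0,0,0,0,0,0],[0,0,0,0,0,0,0]],
  ],
)

```text
time_s: 3.37
tool_pos: [0.6126, -0.1955, 0.0354]
tool_rot: [180.0, -0.0, -0.4]
force: [0.5, 0.4, 0.3]
grip_width: 0.032
grasp_force: 40.0
```

Request:
servo_tool(
  series=[
    [[0,0,-0.05,0,0,0,0],[0,0,-0.15,0,0,0,0],[0,0,-0.28,0,0,0,0],[0,0,-0.42,0,0,0,0],[-0.04,-0.08,-0.55,0,0,0,0],[-0.1,-0.2,-0.65,0,0,0,0],[-0.17,-0.32,-0.715,0,0,0,0],[-0.23,-0.44,-0.715,0,0,0,0],[-0.29,-0.56,-0.715,0,0,0,0],[-0.34,-0.65,-0.715,0,0,0,0],[-0.367,-0.7,-0.715,0,0,0,0],[-0.367,-0.7,-0.715,0,0,0,0]],
  ],
)

```text
time_s: 4.37
tool_pos: [0.5018, 0.0215, 0.2506]
tool_rot: [-180.0, -0.0, 0.1]
force: [-0.0, 0.5, -0.9]
grip_width: 0.0323
grasp_force: 40.0
```

Request:
servo_tool(
  series=[
    [[0,0,0,0,0,0,0],[0,0,0,0,0,0,0],[0,0,0,0,0,0,0]],
  ],
)

```text
time_s: 4.62
tool_pos: [0.5042, 0.0137, 0.2496]
tool_rot: [180.0, 0.0, -0.5]
force: [-0.6, -0.4, -1.1]
grip_width: 0.0322
grasp_force: 40.0
```

```bash
python3 look.py w2; python3 - <<'E'
import pickle
from h import *
o,c=pickle.load(open("w2.pkl","rb"));print(o['time_s'],o['tool_pos'],o['tool_rot'],o['force'],o['grip_width'])
m=mask(c['frame'],(105,120,50),(125,255,255))
for q in circ_ellipse(c,m,.05,o): print(q)
print(proj(c,[.543,.0147,.128],o))
E
```

```text
4.6167 [0.50424985 0.01371272 0.24955261] [ 1.79992152e+02  2.20306869e-02 -5.48175301e-01] [-0.61958158 -0.43171603 -1.06100973] 0.03223683428780348
(array([ 23., 320.]), 0.3514, 0.3216, 28.6, 155.0)
(array([283., 146.]), 0.5436, 0.0158, 112.7, 7060.0)
[[283.29492387 155.145133  ]]
```

View pics/w2.png

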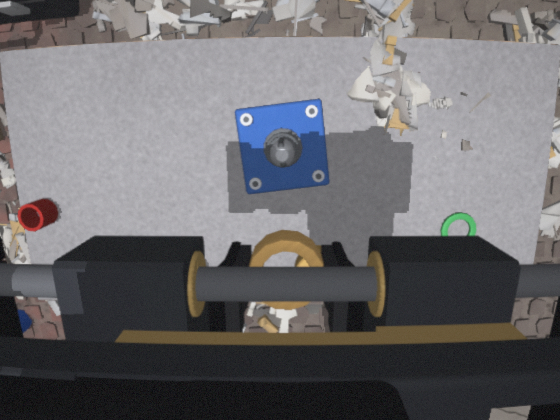

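Tip is near (282,157), plate centre at (283,146), and the held sleeve is centred around (287,270).

```bash
python3 - <<'E'
import pickle
from h import *
o,c=pickle.load(open("w2.pkl","rb"))
f=c['frame'];m=mask(f,(105,120,50),(125,255,255));m[250:]=0
k=max(cv2.findContours(m,0,1)[0],key=cv2.contourArea)
b=cv2.boxPoints(cv2.minAreaRect(plane(c,k[:,0],.05,o)[:,:2].astype(np.float32)*1000));print('plate',b.round(1),b.mean(0))
# bolts
for u,v in((246,119),(312,111),(319,176),(255,184)): print(plane(c,[(u,v)],.055,o)[0].round(4))
big=cv2.resize(f[120:190,240:330],None,fx=8,fy=8,interpolation=cv2.INTER_CUBIC)
cv2.imwrite("pics/w2c.png",big[:,:,::-1])
T=rpy(o['tool_rot'])
ms=mask(f,(10,110,80),(30,255,255));ms[:225]=0;ms[265:]=0;ms[:,:245]=0;ms[:,330:]=0
ys,xs=np.nonzero(ms)
i=ys.min();print(i,xs[ys==i].mean())
P=plane(c,[(xs[ys==i].mean(),i)],o['tool_pos'][2]-.0014,o)[0];print('rim in tool',T.T@(P-o['tool_pos']))
print(proj(c,[.543,.0147,.128],o),c['depth'][140:175:3,282])
E
```

```text
plate [[497.9  51.9]
 [507.  -29.4]
 [588.5 -20.2]
 [579.4  61.1]] [543.21716   15.874874]
[0.5703 0.0498 0.055 ]
[ 0.577 -0.012  0.055]
[ 0.5157 -0.0191  0.055 ]
[0.5085 0.043  0.055 ]
231 285.0
rim in tool [0.01566163 0.00012608 0.001394  ]
[[283.29492387 155.145133  ]] [0.29455164 0.28520703 0.2846467  0.28048664 0.2814793  0.28171653
 0.28227732 0.28170648 0.2875982  0.36191428 0.36344928 0.3635693 ]
```

View pics/w2c.png

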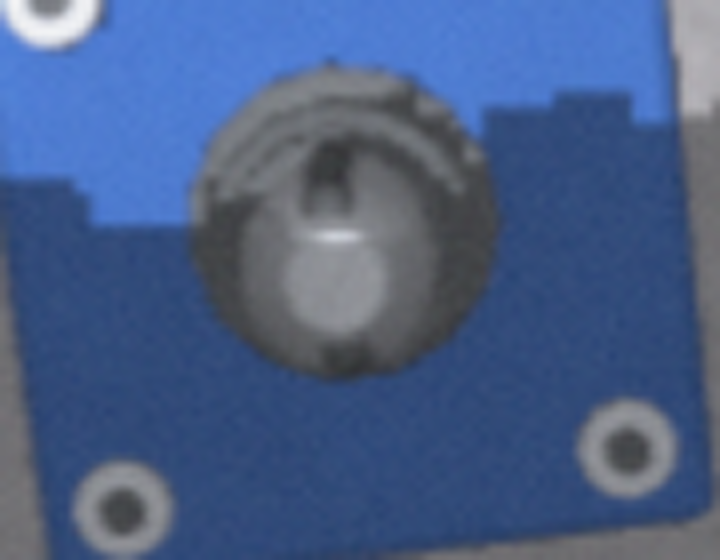

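Request:
servo_tool(
  series=[
    [[0.08,-0.003,0.06,0,0,0,0],[0.134,-0.007,0.16,0,0,0,0],[0.134,-0.007,0.27,0,0,0,0],[0.134,-0.007,0.33,0,0,0,0],[0.134,-0.007,0.35,0,0,0,0],[0.134,-0.007,0.35,0,0,0,0],[0.134,-0.007,0.35,0,0,0,0],[0.134,-0.007,0.35,0,0,0,0]],
  ],
)

```text
time_s: 5.33
tool_pos: [0.5454, 0.0169, 0.1466]
tool_rot: [180.0, -0.2, -0.4]
force: [0.6, -0.6, -0.3]
grip_width: 0.032
grasp_force: 40.0
```

Request:
servo_tool(
  series=[
    [[0,0,0,0,0,0,0]],
  ],
)

```text
time_s: 5.42
tool_pos: [0.5453, 0.017, 0.1466]
tool_rot: [180.0, -0.2, -0.4]
force: [-0.5, -0.7, 0.0]
grip_width: 0.0322
grasp_force: 40.0
```

Request:
servo_tool(
  series=[
    [[-0.003,0.0043,0.02,0,0,0,0],[-0.003,0.0043,0.04,0,0,0,0],[-0.003,0.0043,0.06,0,0,0,0],[-0.003,0.0043,0.07,0,0,0,0],[-0.003,0.0043,0.08,0,0,0,0],[-0.003,0.0043,0.089,0,0,0,0],[-0.003,0.0043,0.089,0,0,0,0]],
  ],
)

```text
time_s: 6.0
tool_pos: [0.5428, 0.0159, 0.1174]
tool_rot: [-180.0, 0.1, -0.4]
force: [0.2, -0.7, -0.9]
grip_width: 0.0323
grasp_force: 40.0
```

Request:
servo_tool(
  series=[
    [[0.003,0,0.006,0,0,0,0],[0.003,0,0.012,0,0,0,0],[0.003,0,0.018,0,0,0,0],[0.003,0,0.024,0,0,0,0],[0.003,0,0.03,0,0,0,0],[0.003,0,0.03,0,0,0,0]],
  ],
)

```text
time_s: 6.5
tool_pos: [0.5436, 0.0159, 0.1086]
tool_rot: [180.0, 0.1, -0.4]
force: [-1.5, 0.4, -2.2]
grip_width: 0.0325
grasp_force: 40.0
```

Request:
servo_tool(
  series=[
    [[0,0,0.007,0,0,0,0],[0,0,0.014,0,0,0,0],[0,0,0.021,0,0,0,0],[0,0,0.028,0,0,0,0],[0,0,0.034,0,0,0,0],[0,0,0.034,0,0,0,0]],
  ],
)

```text
time_s: 7.0
tool_pos: [0.5438, 0.0159, 0.0984]
tool_rot: [-180.0, 0.0, -0.4]
force: [-3.0, 0.5, 0.4]
grip_width: 0.0323
grasp_force: 40.0
```

Request:
servo_tool(
  series=[
    [[-0.003,0,0.007,0,0,0,0],[-0.003,0,0.014,0,0,0,0],[-0.003,0,0.021,0,0,0,0],[-0.003,0,0.028,0,0,0,0],[-0.003,0,0.034,0,0,0,0]],
  ],
)

```text
time_s: 7.42
tool_pos: [0.5439, 0.0159, 0.089]
tool_rot: [180.0, -0.1, -0.4]
force: [-1.5, 0.6, 5.0]
grip_width: 0.0313
grasp_force: 40.0
```

Request:
servo_tool(
  series=[
    [[0,0,0.004,0,0,0,0],[0,0,0.008,0,0,0,0],[0,0,0.012,0,0,0,0],[0,0,0.016,0,0,0,0]],
  ],
)

```text
time_s: 7.75
tool_pos: [0.5439, 0.0159, 0.0843]
tool_rot: [180.0, -0.1, -0.4]
force: [-3.1, 0.2, 4.5]
grip_width: 0.0323
grasp_force: 40.0
```

Request:
servo_tool(
  series=[
    [[0,0,0.004,0,0,0,0],[0,0,0.007,0,0,0,0]],
  ],
)

```text
time_s: 7.92
tool_pos: [0.5439, 0.0159, 0.0821]
tool_rot: [180.0, -0.1, -0.4]
force: [-1.8, 0.6, 5.5]
grip_width: 0.0323
grasp_force: 40.0
```

Request:
servo_tool(
  series=[
    [[0,0,0.004,0,0,0,0],[0,0,0.008,0,0,0,0]],
  ],
)

```text
time_s: 8.08
tool_pos: [0.5439, 0.0159, 0.0804]
tool_rot: [180.0, -0.1, -0.4]
force: [-6.3, 0.5, 14.7]
grip_width: 0.0319
grasp_force: 40.0
```

Request:
servo_tool(
  series=[
    [[0,0,0.004,0,0,0,0]],
  ],
)

```text
time_s: 8.17
tool_pos: [0.544, 0.0159, 0.0799]
tool_rot: [180.0, -0.1, -0.4]
force: [-7.0, -1.1, 19.1]
grip_width: 0.0321
grasp_force: 40.0
```

Request:
servo_tool(
  series=[
    [[-0.004,0,0,0,0,0,0],[-0.004,0,0,0,0,0,0]],
  ],
)

```text
time_s: 8.33
tool_pos: [0.5439, 0.0159, 0.08]
tool_rot: [180.0, -0.2, -0.4]
force: [-1.8, -0.1, 10.4]
grip_width: 0.0321
grasp_force: 40.0
```

Request:
servo_tool(
  series=[
    [[0,0,0,0,0,0,0.65],[0,0,0,0,0,0,0.65],[0,0,0,0,0,0,0.65],[0,0,-0.06,0,0,0,0.65],[0,0,-0.16,0,0,0,0.65],[-0.06,0,-0.3,0,0,0,0.65],[-0.13,0,-0.44,0,0,0,0.65],[-0.15,0,-0.54,0,0,0,0.65],[-0.15,0,-0.56,0,0,0,0.65],[-0.15,0,-0.56,0,0,0,0.65],[-0.15,0,-0.56,0,0,0,0.65]],
  ],
)

```text
time_s: 9.25
tool_pos: [0.4971, 0.016, 0.2457]
tool_rot: [180.0, -0.0, -0.4]
force: [-0.9, -0.4, -0.4]
grip_width: 0.0561
grasp_force: 0.0
```

```bash
python3 look.py w3; python3 - <<'E'
import pickle
from h import *
o,c=pickle.load(open("w3.pkl","rb"));print(o['time_s'],o['tool_pos'],o['tool_rot'],o['force'],o['grip_width'])
f=c['frame'];u,v=proj(c,[.5432,.0157,.1],o)[0].astype(int);print(u,v)
big=cv2.resize(f[v-35:v+45,u-50:u+50],None,fx=7,fy=7,interpolation=cv2.INTER_CUBIC)
cv2.imwrite("pics/w3c.png",big[:,:,::-1])
m=mask(f,(10,110,80),(30,255,255));m[230:]=0
for q in circ_ellipse(c,m,.096,o): print(q)
def P(u,v):
  D=c['depth'][v,u]; t,r=ray(c,[(u,v)],o); return (t+r[0]*D) if D>0 else np.zeros(3)
ys,xs=np.nonzero(m[:, :]);s=np.array([P(x,y) for x,y in zip(xs,ys)]);s=s[np.hypot(s[:,0]-.543,s[:,1]-.016)<.03]
print('sleeve z pct',np.percentile(s[:,2],[5,25,50,75,95]))
E
```

```text
9.25 [0.49713377 0.01595904 0.24571444] [ 1.79974644e+02 -2.50386319e-02 -4.22028941e-01] [-0.87530763 -0.39866306 -0.4247056 ] 0.056133006354643
284 143
(array([286., 142.]), 0.5437, 0.0152, 32.6, 1139.5)
sleeve z pct [0.09247921 0.09339522 0.09387119 0.094348   0.09508325]
```

View pics/w3c.png

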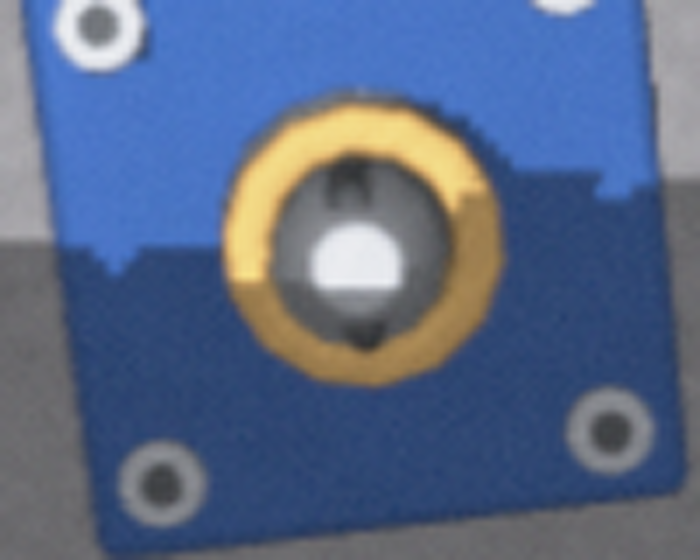

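Sleeve is seated round the shaft, centre at about (286,142). Next, the washer.

```bash
python3 - <<'E'
import pickle
from h import *
for n in("w1","w2","w3"):
  o,c=pickle.load(open(n+".pkl","rb"))
  for q in circ_ellipse(c,mask(c['frame'],(45,110,50),(85,255,255)),.039,o): print(n,q)
  for q in circ_ellipse(c,mask(c['frame'],(0,150,60),(6,255,255))|mask(c['frame'],(174,150,60),(180,255,255)),.062,o): print(n,'red',q)
print(move(o,[.43,-.174,.2],0))
E
```

```text
w1 (array([263., 314.]), 0.4555, -0.1726, 38.6, 786.0)
w2 (array([458., 224.]), 0.4547, -0.1708, 38.6, 274.0)
w2 red (array([ 37., 214.]), 0.4819, 0.2669, 46.0, 817.5)
w3 (array([462., 222.]), 0.4547, -0.1708, 38.6, 346.0)
w3 red (array([ 36., 208.]), 0.4816, 0.2668, 45.4, 846.5)
(array([-0.2192,  0.6348,  0.1526]), array([ 0.0001, -0.0001, -0.0023]))
```

Request:
servo_tool(
  series=[
    [[-0.04,0.1,0,0,0,0,1],[-0.08,0.22,0,0,0,0,1],[-0.12,0.34,0,0,0,0,1],[-0.16,0.46,0.05,0,0,0,1],[-0.2,0.57,0.1,0,0,0,1],[-0.219,0.635,0.153,0,0,-0.002,1],[-0.219,0.635,0.153,0,0,-0.002,1],[-0.219,0.635,0.153,0,0,-0.002,1],[-0.219,0.635,0.153,0,0,-0.002,1]],
  ],
)

```text
time_s: 10.05
tool_pos: [0.43, -0.1726, 0.1992]
tool_rot: [-179.9, 0.1, 0.0]
force: [-0.5, 1.0, -0.0]
grip_width: 0.0868
grasp_force: 0.0
```

```bash
python3 look.py w4; python3 - <<'E'
import pickle
from h import *
o,c=pickle.load(open("w4.pkl","rb"));print(o['time_s'],o['tool_pos'],o['tool_rot'],o['force'],o['grip_width'])
for q in circ_ellipse(c,mask(c['frame'],(45,110,50),(85,255,255)),.039,o): print(q)
print(move(o,[.454,-.173,.05],0))
E
```

```text
10.05 [ 0.43002601 -0.17258877  0.19918414] [-1.79892877e+02  9.58061592e-02  1.64545799e-02] [-0.46746157  1.02791148 -0.00406006] 0.0868189778922837
(array([285., 167.]), 0.454, -0.1724, 38.1, 1418.0)
(array([0.0807, 0.0023, 0.4971]), array([-0.0006,  0.0005,  0.0001]))
```

Request:
servo_tool(
  series=[
    [[0.04,0,0.12,0,0,0,0.75],[0.08,0,0.24,0,0,0,0.75],[0.08,0,0.36,0,0,0,0.75],[0.08,0,0.46,0,0,0,0.75],[0.08,0,0.51,0,0,0,0.75],[0.08,0,0.53,0,0,0,0.75],[0.08,0,0.535,0,0,0,0.75],[0.08,0,0.535,0,0,0,0.75]],
  ],
)

```text
time_s: 10.77
tool_pos: [0.4551, -0.1733, 0.0406]
tool_rot: [180.0, -0.1, 0.0]
force: [0.4, -0.5, 1.1]
grip_width: 0.0653
grasp_force: 0.0
```

Request:
servo_tool(
  series=[
    [[0,0,0,0,0,0,0.75],[0,0,0,0,0,0,0.75]],
  ],
)

```text
time_s: 10.93
tool_pos: [0.4554, -0.1742, 0.0415]
tool_rot: [179.9, -0.2, -0.0]
force: [0.2, -0.6, -0.0]
grip_width: 0.0649
grasp_force: 0.0
```

Request:
servo_tool(
  series=[
    [[-0.004,-0.005,0.01,0,0,0,0.75],[-0.004,-0.005,0.02,0,0,0,0.75],[-0.004,-0.005,0.02,0,0,0,0.75]],
  ],
)

```text
time_s: 11.18
tool_pos: [0.4533, -0.1724, 0.0345]
tool_rot: [180.0, -0.1, -0.0]
force: [-1.4, -0.1, 3.7]
grip_width: 0.0653
grasp_force: 1.6
```

Request:
servo_tool(
  series=[
    [[0,0,0,0,0,0,0.75]],
  ],
)

```text
time_s: 11.27
tool_pos: [0.4532, -0.1725, 0.0345]
tool_rot: [180.0, -0.1, -0.1]
force: [-0.8, 0.1, 4.8]
grip_width: 0.0654
grasp_force: 2.2
```

Request:
servo_tool(
  grip_force=25,
  series=[
    [[0,0,-0.003,0,0,0,0.75],[0,0,-0.003,0,0,0,0],[0,0,-0.003,0,0,0,0],[0,0,-0.003,0,0,0,0],[0,0,-0.003,0,0,0,0],[0,0,-0.003,0,0,0,0]],
  ],
)

```text
time_s: 11.77
tool_pos: [0.4525, -0.1723, 0.0345]
tool_rot: [-180.0, 0.0, -0.0]
force: [0.6, -0.6, -0.2]
grip_width: 0.0398
grasp_force: 3.1
```

Request:
servo_tool(
  series=[
    [[0,0,-0.01,0,0,0,0],[0,0,-0.05,0,0,0,0],[0,0,-0.12,0,0,0,0],[0,0,-0.24,0,0,0,0],[0,-0.08,-0.36,0,0,0,0],[0,-0.18,-0.48,0,0,0,0],[0.02,-0.3,-0.6,0,0,0,0],[0.08,-0.42,-0.7,0,0,0,0],[0.12,-0.52,-0.72,0,0,0,0],[0.15,-0.6,-0.72,0,0,0,0],[0.163,-0.63,-0.72,0,0,0,0],[0.163,-0.63,-0.72,0,0,0,0]],
  ],
)

```text
time_s: 12.77
tool_pos: [0.5025, 0.021, 0.2515]
tool_rot: [-179.9, -0.1, 0.4]
force: [0.2, -0.1, -1.0]
grip_width: 0.0382
grasp_force: 25.0
```

Request:
servo_tool(
  series=[
    [[0,0,0,0,0,0,0],[0,0,0,0,0,0,0]],
  ],
)

```text
time_s: 12.93
tool_pos: [0.5012, 0.015, 0.2501]
tool_rot: [179.9, 0.1, -0.2]
force: [-0.1, -0.7, -0.1]
grip_width: 0.038
grasp_force: 25.0
```

```bash
python3 look.py w5; python3 - <<'E'
import pickle
from h import *
o,c=pickle.load(open("w5.pkl","rb"));print(o['time_s'],o['tool_pos'],o['tool_rot'],o['force'],o['grip_width'])
f=c['frame'];m=mask(f,(45,110,50),(85,255,255))
ys,xs=np.nonzero(m);print(xs.min(),xs.max(),ys.min(),ys.max());T=rpy(o['tool_rot'])
P=plane(c,[((xs[ys==ys.min()]).mean(),ys.min())],o['tool_pos'][2]+.001,o)[0];print(T.T@(P-o['tool_pos']))
for q in circ_ellipse(c,m,o['tool_pos'][2]+.004,o): print(q)
print(move(o,[.5431,.0157,.15],0))
E
```

```text
12.9333 [0.50115611 0.01495094 0.25006338] [ 1.79949808e+02  9.00824905e-02 -1.52862581e-01] [-0.05340921 -0.68537545 -0.14810328] 0.038012148630569065
244 328 222 266
[ 0.02061168  0.00034932 -0.0010321 ]
(array([286., 244.]), 0.5049, 0.0144, 38.4, 1564.5)
(array([ 0.1403, -0.0032,  0.3333]), array([ 0.0003,  0.0005, -0.0008]))
```

View pics/w5.png

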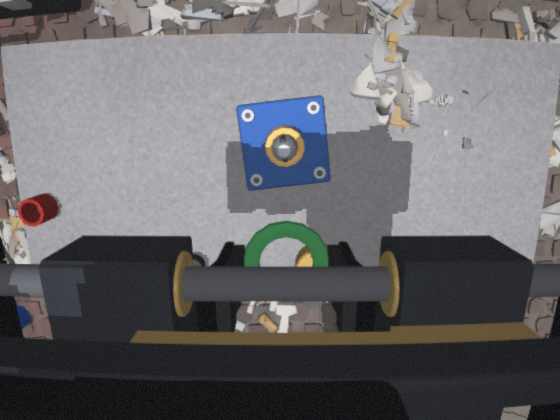

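Washer held level at (286,250) in view; sleeve still seated at (284,147).

Request:
servo_tool(
  series=[
    [[0.07,-0.002,0.06,0,0,0,0],[0.136,-0.002,0.16,0,0,0,0],[0.136,-0.002,0.27,0,0,0,0],[0.136,-0.002,0.33,0,0,0,0],[0.136,-0.002,0.34,0,0,0,0],[0.136,-0.002,0.34,0,0,0,0],[0.136,-0.002,0.34,0,0,0,0],[0.136,-0.002,0.34,0,0,0,0]],
  ],
)

```text
time_s: 13.65
tool_pos: [0.5437, 0.0167, 0.1506]
tool_rot: [180.0, -0.2, -0.1]
force: [0.3, -1.1, 0.4]
grip_width: 0.0383
grasp_force: 25.0
```

Request:
servo_tool(
  series=[
    [[0,0,0,0,0,0,0],[0,0,0,0,0,0,0]],
  ],
)

```text
time_s: 13.82
tool_pos: [0.5434, 0.0171, 0.1502]
tool_rot: [180.0, -0.1, -0.1]
force: [0.0, 0.3, -0.1]
grip_width: 0.0382
grasp_force: 25.0
```

Request:
servo_tool(
  series=[
    [[-0.0045,0.0045,0.03,0,0,0,0],[-0.0045,0.0045,0.06,0,0,0,0],[-0.0045,0.0045,0.08,0,0,0,0],[-0.0045,0.0045,0.1,0,0,0,0],[-0.0045,0.0045,0.115,0,0,0,0],[-0.0045,0.0045,0.13,0,0,0,0],[-0.0045,0.0045,0.13,0,0,0,0]],
  ],
)

```text
time_s: 14.4
tool_pos: [0.5405, 0.0159, 0.1085]
tool_rot: [-180.0, 0.1, -0.0]
force: [0.2, 0.1, -0.6]
grip_width: 0.0384
grasp_force: 25.0
```

Request:
servo_tool(
  series=[
    [[0.004,0,0.005,0,0,0,0],[0.004,0,0.012,0,0,0,0],[0.004,0,0.02,0,0,0,0],[0.004,0,0.028,0,0,0,0],[0.004,0,0.028,0,0,0,0]],
  ],
)

```text
time_s: 14.82
tool_pos: [0.5421, 0.0158, 0.1008]
tool_rot: [180.0, 0.0, -0.0]
force: [-0.4, -0.7, -0.3]
grip_width: 0.0383
grasp_force: 25.0
```

Request:
servo_tool(
  series=[
    [[0,0,0.004,0,0,0,0],[0,0,0.008,0,0,0,0],[0,0,0.012,0,0,0,0],[0,0,0.012,0,0,0,0]],
  ],
)

```text
time_s: 15.15
tool_pos: [0.5423, 0.0158, 0.0975]
tool_rot: [180.0, 0.0, -0.0]
force: [0.6, 0.0, -0.1]
grip_width: 0.0381
grasp_force: 25.0
```

Request:
servo_tool(
  series=[
    [[0,0,0,0,0,0,0.65],[0,0,0,0,0,0,0.65],[0,0,0,0,0,0,0.65],[0,0,-0.02,0,0,0,0.7],[0,0,-0.08,0,0,0,0.7],[0,0,-0.18,0,0,0,0.7],[-0.06,0,-0.3,0,0,0,0.7],[-0.13,0,-0.42,0,0,0,0.7],[-0.15,0,-0.5,0,0,0,0.7],[-0.15,0,-0.5,0,0,0,0.7],[-0.15,0,-0.5,0,0,0,0.7]],
  ],
)

```text
time_s: 16.07
tool_pos: [0.4984, 0.0159, 0.25]
tool_rot: [179.9, -0.3, -0.1]
force: [0.4, 0.1, -0.9]
grip_width: 0.0609
grasp_force: 0.0
```

```bash
python3 look.py w6; python3 - <<'E'
import pickle
from h import *
o,c=pickle.load(open("w6.pkl","rb"));print(o['time_s'],o['tool_pos'],o['tool_rot'],o['force'],o['grip_width'])
f=c['frame'];u,v=proj(c,[.5432,.0157,.1],o)[0].astype(int)
big=cv2.resize(f[v-35:v+45,u-50:u+50],None,fx=6,fy=6,interpolation=cv2.INTER_CUBIC)
cv2.imwrite("pics/w6c.png",big[:,:,::-1])
m=mask(f,(45,110,50),(85,255,255))
for q in circ_ellipse(c,m,.1,o): print(q)
ys,xs=np.nonzero(m);t,r=ray(c,np.c_[xs,ys],o);D=c['depth'][ys,xs];P=t+r*D[:,None];P=P[D>0]
print(np.percentile(P[:,2],[5,25,50,75,95]))
A=np.c_[P[:,:2]-P[:,:2].mean(0),np.ones(len(P))];print('plane',np.linalg.lstsq(A,P[:,2],rcond=None)[0])
for q in circ_ellipse(c,mask(f,(0,150,60),(6,255,255))|mask(f,(174,150,60),(180,255,255)),.062,o): print('red',q)
print(move(o,[.455,.272,.23],0))
E
```

```text
16.0667 [0.49836264 0.0158905  0.24995654] [ 1.79917680e+02 -2.63988095e-01 -5.44654186e-02] [ 0.3844421   0.12852205 -0.92709835] 0.060909395141866864
(array([286., 145.]), 0.5437, 0.0153, 39.4, 1658.5)
[0.09740519 0.09818954 0.09869231 0.0992082  0.09985923]
plane [0.00891651 0.02614726 0.09853496]
red (array([ 38., 207.]), 0.4816, 0.2669, 45.0, 820.5)
(array([-0.1457, -0.8537,  0.0646]), array([ 0.0005, -0.0015, -0.0003]))
```

View pics/w6c.png

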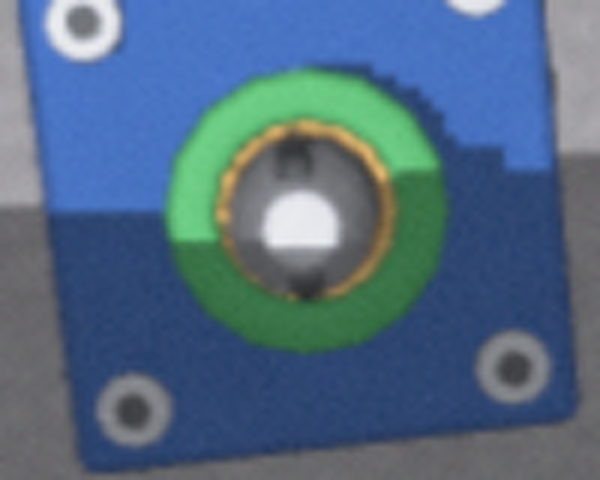

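Washer lies flat and concentric on the sleeve, with the brass rim visible all round. Next, the collar.

Request:
servo_tool(
  series=[
    [[-0.02,-0.12,0,0,0,0,1],[-0.04,-0.24,0,0,0,0,1],[-0.06,-0.37,0,0,0,0,1],[-0.08,-0.5,0,0,0,0,1],[-0.1,-0.62,0.02,0,0,0,1],[-0.12,-0.74,0.04,0,0,0,1],[-0.146,-0.854,0.065,0,0,0,1],[-0.146,-0.854,0.065,0,0,0,1],[-0.146,-0.854,0.065,0,0,0,1],[-0.146,-0.854,0.065,0,0,0,1],[-0.146,-0.854,0.065,0,0,0,1]],
  ],
)

```text
time_s: 17.03
tool_pos: [0.4545, 0.2704, 0.2274]
tool_rot: [179.9, 0.1, -0.2]
force: [-0.1, 0.2, -0.5]
grip_width: 0.0869
grasp_force: 0.0
```

```bash
python3 look.py w7; python3 - <<'E'
import pickle
from h import *
o,c=pickle.load(open("w7.pkl","rb"));print(o['time_s'],o['tool_pos'],o['tool_rot'],o['qpos'].round(0))
f=c['frame']
m=mask(f,(0,120,40),(7,255,255))|mask(f,(172,120,40),(180,255,255))
for q in circ_ellipse(c,m,.062,o): print('red',q)
ys,xs=np.nonzero(m);t,r=ray(c,np.c_[xs,ys],o);D=c['depth'][ys,xs];P=t+r*D[:,None];P=P[(D>0)]
P=P[np.hypot(P[:,0]-.48,P[:,1]-.27)<.04];print(np.percentile(P[:,2],[1,25,50,75,99]))
top=P[P[:,2]>.057];print(len(top),'ext',top.min(0),top.max(0),'fit',cv2.minEnclosingCircle((top[:,:2]*1000).astype(np.float32)))
cv2.imwrite("pics/w7c.png",f[60:240,150:420,::-1])
E
```

```text
17.0333 [0.45445371 0.27036231 0.22741879] [ 1.79940762e+02  7.12706990e-02 -1.85609764e-01] [  12.    7.  -49.   98.    6.   77. -128.]
red (array([278., 166.]), 0.4794, 0.2768, 30.0, 810.0)
[0.03840679 0.05824928 0.06001294 0.06064259 0.06175929]
357 ext [0.46463379 0.26312935 0.05703957] [0.49320007 0.29077538 0.06235858] fit ((478.6630554199219, 276.7518005371094), 14.714035987854004)
```

View pics/w7c.png

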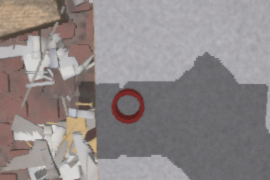

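Collar stands upright at about (278,166), close to debris on its +y side, so I will grip it along x.

Request:
servo_tool(
  series=[
    [[0.02,-0.01,0,0,0,-0.04,0.7],[0.05,-0.02,0,0,0,-0.08,0.7],[0.08,-0.021,0.05,0,0,-0.12,0.7],[0.08,-0.021,0.1,0,0,-0.16,0.7],[0.08,-0.021,0.15,0,0,-0.2,0.7],[0.08,-0.021,0.2,0,0,-0.24,0.7],[0.08,-0.021,0.25,0,0,-0.28,0.7],[0.08,-0.021,0.3,0,0,-0.32,0.7],[0.08,-0.021,0.35,0,0,-0.36,0.7],[0.08,-0.021,0.38,0,0,-0.4,0.7],[0.08,-0.021,0.4,0,0,-0.44,0.7],[0.08,-0.021,0.4,0,0,-0.48,0.7]],
  ],
)

```text
time_s: 18.08
tool_pos: [0.4779, 0.276, 0.1066]
tool_rot: [-179.9, 0.1, 86.1]
force: [0.2, -0.8, -0.5]
grip_width: 0.0608
grasp_force: 0.0
```

Request:
servo_tool(
  series=[
    [[0,0,0,0,0,-0.02,0.7],[0,0,0,0,0,-0.02,0.7],[0,0,0,0,0,-0.02,0.7]],
  ],
)

```text
time_s: 18.33
tool_pos: [0.4786, 0.2771, 0.1081]
tool_rot: [-180.0, 0.0, 89.2]
force: [0.4, 0.5, 0.2]
grip_width: 0.0609
grasp_force: 0.0
```

```bash
python3 - <<'E'
from h import *
from cell import get_obs
o=get_obs();print(o['tool_pos'],o['tool_rot'],o['qpos'].round(0),move(o,[.4787,.2767,.041],90))
E
```

```text
[0.47855577 0.27709363 0.10808982] [-1.79999678e+02  2.72672055e-02  8.92470919e+01] [ 18.  22. -60. 103.  21.  67. -49.] (array([-0.0012,  0.0005,  0.2236]), array([-0.    ,  0.0002, -0.0042]))
```

Request:
servo_tool(
  series=[
    [[0,0,0.06,0,0,-0.004,0.7],[0,0,0.13,0,0,-0.004,0.7],[0,0,0.19,0,0,-0.004,0.7],[0,0,0.223,0,0,-0.004,0.7],[0,0,0.223,0,0,-0.004,0.7],[0,0,0.223,0,0,-0.004,0.7]],
  ],
)

```text
time_s: 18.83
tool_pos: [0.4779, 0.2782, 0.0414]
tool_rot: [-180.0, 0.0, 90.2]
force: [0.2, -0.6, 1.0]
grip_width: 0.0609
grasp_force: 0.0
```

Request:
servo_tool(
  grip_force=50,
  series=[
    [[0,0,0,0,0,0,0],[0,0,0,0,0,0,0],[0,0,0,0,0,0,0],[0,0,0,0,0,0,0],[0,0,0,0,0,0,0],[0,0,0,0,0,0,0],[0,0,0,0,0,0,0]],
  ],
)

```text
time_s: 19.42
tool_pos: [0.4781, 0.2784, 0.0416]
tool_rot: [180.0, 0.0, 90.2]
force: [0.2, -0.5, 2.0]
grip_width: 0.0279
grasp_force: 50.0
```

Request:
servo_tool(
  series=[
    [[0,0,-0.05,0,0,0,0],[0,0,-0.15,0,0,0,0],[0,0,-0.28,0,0,0,0],[0,0,-0.42,0,0,0,0],[-0.08,0.02,-0.54,0,0,0,0],[-0.18,0.05,-0.64,0,0,0,0],[-0.3,0.08,-0.695,0,0,0,0],[-0.43,0.12,-0.695,0,0,0,0],[-0.56,0.16,-0.695,0,0,0,0],[-0.69,0.19,-0.695,0,0,0,0],[-0.82,0.217,-0.695,0,0,0,0],[-0.92,0.217,-0.695,0,0,0,0]],
  ],
)

```text
time_s: 20.42
tool_pos: [0.5448, -0.0014, 0.2506]
tool_rot: [179.9, 0.0, 90.0]
force: [0.4, -0.4, -0.5]
grip_width: 0.0284
grasp_force: 50.0
```

Request:
servo_tool(
  series=[
    [[-0.08,0,0,0,0,0,0],[-0.08,0,0,0,0,0,0],[-0.08,0,0,0,0,0,0],[-0.08,0,0,0,0,0,0]],
  ],
)

```text
time_s: 20.75
tool_pos: [0.544, -0.0201, 0.2505]
tool_rot: [180.0, -0.0, 90.3]
force: [0.0, 1.1, -0.6]
grip_width: 0.0284
grasp_force: 50.0
```

```bash
python3 look.py w8; python3 - <<'E'
import pickle
from h import *
o,c=pickle.load(open("w8.pkl","rb"));print(o['time_s'],o['tool_pos'],o['tool_rot'],o['force'],o['grip_width'],o['qpos'].round(0))
f=c['frame'];T=rpy(o['tool_rot'])
m=mask(f,(45,110,50),(85,255,255))
for q in circ_ellipse(c,m,.0985,o): print('washer',q)
b=mask(f,(105,120,50),(125,255,255));b[240:]=0
k=max(cv2.findContours(b,0,1)[0],key=cv2.contourArea)
B=cv2.boxPoints(cv2.minAreaRect(plane(c,k[:,0],.05,o)[:,:2].astype(np.float32)*1000));print('plate',B.mean(0))
r=mask(f,(0,120,40),(7,255,255))|mask(f,(172,120,40),(180,255,255));r[:180]=0;r[:,:200]=0;r[:,370:]=0
ys,xs=np.nonzero(r);i=ys.min();print(i,xs[ys==i].mean())
for z in(-.0076,.0204):
  P=plane(c,[(xs[ys==i].mean(),i)],o['tool_pos'][2]+z,o)[0];print('rim',T.T@(P-o['tool_pos']))
print(proj(c,[.5432,.0157,.128],o),move(o,[.5432,.0157,.16],90))
cv2.imwrite("pics/w8.png",f[:,:,::-1])
E
```

```text
20.75 [ 0.54397496 -0.02005982  0.25048543] [ 1.79972604e+02 -3.09583548e-02  9.02859332e+01] [ 0.00945873  1.08424744 -0.62409367] 0.028406238009920287 [ 51.  11. -57.  94.   9.  80.  -7.]
washer (array([286., 156.]), 0.5435, 0.0155, 39.3, 1610.0)
plate [543.03064  16.22437]
232 287.5
rim [0.01322539 0.00036958 0.00760732]
rim [ 0.02189099  0.00026173 -0.02038805]
[[285.70626924 159.11144888]] (array([ 0.119 , -0.0021,  0.3017]), array([ 0.0002, -0.0002,  0.0016]))
```

View pics/w8.png

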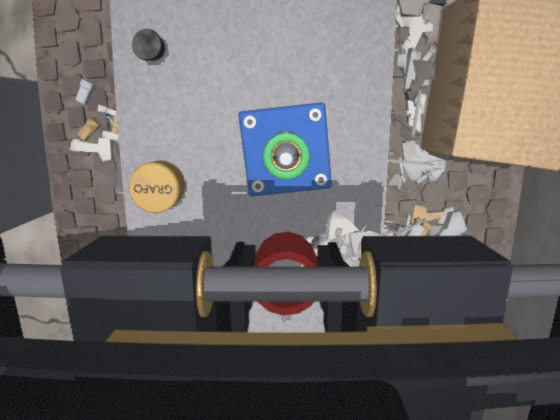

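Tip at (285,159) over washer and sleeve. The collar is held square at (286,272), and bung and tin are undisturbed.

Request:
servo_tool(
  series=[
    [[0.06,-0.003,0.06,0,0,0,0],[0.124,-0.003,0.15,0,0,0,0],[0.124,-0.003,0.25,0,0,0,0],[0.124,-0.003,0.31,0,0,0,0],[0.124,-0.003,0.325,0,0,0,0],[0.124,-0.003,0.325,0,0,0,0],[0.124,-0.003,0.325,0,0,0,0],[0.124,-0.003,0.325,0,0,0,0]],
  ],
)

```text
time_s: 21.47
tool_pos: [0.5442, 0.0163, 0.154]
tool_rot: [179.8, 0.0, 90.2]
force: [-1.1, 0.4, -1.0]
grip_width: 0.0281
grasp_force: 50.0
```

Request:
servo_tool(
  series=[
    [[0,0,0,0,0,0,0],[0,0,0,0,0,0,0],[0,0,0,0,0,0,0]],
  ],
)

```text
time_s: 21.72
tool_pos: [0.5435, 0.0157, 0.1531]
tool_rot: [179.9, 0.0, 90.2]
force: [0.4, 0.4, -0.3]
grip_width: 0.0284
grasp_force: 50.0
```

Request:
servo_tool(
  series=[
    [[0.005,0,0.015,0,0,0,0],[0.005,0,0.03,0,0,0,0],[0.005,0,0.045,0,0,0,0],[0.005,0,0.055,0,0,0,0],[0.005,0,0.065,0,0,0,0],[0.005,0,0.074,0,0,0,0],[0.005,0,0.074,0,0,0,0]],
  ],
)

```text
time_s: 22.3
tool_pos: [0.5426, 0.0173, 0.1294]
tool_rot: [-179.9, -0.0, 90.2]
force: [0.7, -0.1, 0.0]
grip_width: 0.0285
grasp_force: 50.0
```

Request:
servo_tool(
  series=[
    [[0,0.001,0.006,0,0,0,0],[0,0.001,0.012,0,0,0,0],[0,0.001,0.018,0,0,0,0],[0,0.001,0.024,0,0,0,0]],
  ],
)

```text
time_s: 22.63
tool_pos: [0.5434, 0.0173, 0.1228]
tool_rot: [180.0, 0.0, 90.2]
force: [0.1, -1.1, -1.6]
grip_width: 0.0282
grasp_force: 50.0
```

Request:
servo_tool(
  series=[
    [[0,0,0.006,0,0,0,0],[0,0,0.012,0,0,0,0],[0,0,0.018,0,0,0,0]],
  ],
)

```text
time_s: 22.88
tool_pos: [0.5434, 0.0173, 0.1174]
tool_rot: [180.0, 0.0, 90.2]
force: [0.7, 0.2, -0.4]
grip_width: 0.0287
grasp_force: 50.0
```

Request:
servo_tool(
  series=[
    [[0,0,0.006,0,0,0,0],[0,0,0.012,0,0,0,0],[0,0,0.018,0,0,0,0]],
  ],
)

```text
time_s: 23.13
tool_pos: [0.5438, 0.0173, 0.1122]
tool_rot: [179.9, 0.0, 90.2]
force: [1.5, 0.0, 0.4]
grip_width: 0.0279
grasp_force: 50.0
```

Request:
servo_tool(
  series=[
    [[0,0,0.004,0,0,0,0],[0,0,0.008,0,0,0,0]],
  ],
)

```text
time_s: 23.3
tool_pos: [0.5438, 0.0173, 0.1098]
tool_rot: [179.9, 0.0, 90.2]
force: [1.4, 0.6, 0.7]
grip_width: 0.0283
grasp_force: 50.0
```

Request:
servo_tool(
  series=[
    [[0,0,0.004,0,0,0,0],[0,0,0.008,0,0,0,0]],
  ],
)

```text
time_s: 23.47
tool_pos: [0.5439, 0.0173, 0.1078]
tool_rot: [179.9, 0.0, 90.2]
force: [0.3, -0.5, 10.0]
grip_width: 0.0285
grasp_force: 50.0
```

Request:
servo_tool(
  series=[
    [[0,0,0.003,0,0,0,0],[0,0,0.003,0,0,0,0]],
  ],
)

```text
time_s: 23.63
tool_pos: [0.5439, 0.0173, 0.1077]
tool_rot: [179.9, 0.0, 90.2]
force: [-1.3, 0.2, 7.9]
grip_width: 0.0284
grasp_force: 50.0
```

Request:
servo_tool(
  series=[
    [[0,0,0.002,0,0,0,0],[0,0,0.004,0,0,0,0],[0,0,0.004,0,0,0,0]],
  ],
)

```text
time_s: 23.88
tool_pos: [0.544, 0.0174, 0.1072]
tool_rot: [179.9, 0.1, 90.2]
force: [-2.3, -0.8, 13.1]
grip_width: 0.0286
grasp_force: 50.0
```

Request:
servo_tool(
  series=[
    [[0,0,0.002,0,0,0,0],[0,0,0.002,0,0,0,0]],
  ],
)

```text
time_s: 24.05
tool_pos: [0.544, 0.0174, 0.107]
tool_rot: [179.9, 0.1, 90.2]
force: [-2.9, -1.3, 15.9]
grip_width: 0.0285
grasp_force: 50.0
```

Request:
servo_tool(
  series=[
    [[0,0,0.002,0,0,0,0],[0,0,0.004,0,0,0,0],[0,0,0.004,0,0,0,0]],
  ],
)

```text
time_s: 24.3
tool_pos: [0.5441, 0.0174, 0.1064]
tool_rot: [180.0, 0.1, 90.2]
force: [-5.0, -1.1, 19.6]
grip_width: 0.0283
grasp_force: 50.0
```

Request:
servo_tool(
  series=[
    [[0,0,0,0,0,0,0],[0,0,0,0,0,0,0]],
  ],
)

```text
time_s: 24.47
tool_pos: [0.5441, 0.0174, 0.1064]
tool_rot: [179.9, 0.1, 90.2]
force: [-5.2, -1.7, 19.6]
grip_width: 0.0284
grasp_force: 50.0
```

Request:
servo_tool(
  series=[
    [[0,-0.003,0.002,0,0,0,0],[0,-0.003,0.003,0,0,0,0],[0,-0.003,0.003,0,0,0,0]],
  ],
)

```text
time_s: 24.72
tool_pos: [0.544, 0.0174, 0.1063]
tool_rot: [179.8, 0.1, 90.2]
force: [-5.0, -0.8, 23.1]
grip_width: 0.0285
grasp_force: 50.0
```

Request:
servo_tool(
  series=[
    [[0,-0.003,0.002,0,0,0,0.6],[0,-0.003,0.002,0,0,0,0.6],[0,-0.003,0.002,0,0,0,0.6],[0,-0.003,0,0,0,0,0.7],[0,-0.003,-0.03,0,0,0,0.7],[0,-0.003,-0.12,0,0,0,0.7],[0,0,-0.24,0,0,0,0.7],[-0.06,0,-0.36,0,0,0,0.7],[-0.13,0,-0.46,0,0,0,0.7],[-0.13,0,-0.48,0,0,0,0.7],[-0.13,0,-0.48,0,0,0,0.7],[-0.13,0,-0.48,0,0,0,0.7]],
  ],
)

```text
time_s: 25.72
tool_pos: [0.5422, -0.0212, 0.2462]
tool_rot: [-180.0, -0.0, 90.2]
force: [-0.7, -0.3, -0.1]
grip_width: 0.0609
grasp_force: 0.0
```

```bash
python3 look.py w9; python3 - <<'E'
import pickle
from h import *
o,c=pickle.load(open("w9.pkl","rb"));print(o['time_s'],o['tool_pos'],o['tool_rot'],o['force'],o['grip_width'])
f=c['frame']
def st(m,n):
  m=m.copy();m[235:]=0
  ys,xs=np.nonzero(m);t,r=ray(c,np.c_[xs,ys],o);D=c['depth'][ys,xs];P=(t+r*D[:,None])[D>0]
  P=P[np.hypot(P[:,0]-.543,P[:,1]-.016)<.03]
  print(n,len(P),np.percentile(P[:,2],[5,50,75,90,98]).round(4));return P
g=mask(f,(45,110,50),(85,255,255));r=mask(f,(0,120,40),(7,255,255))|mask(f,(172,120,40),(180,255,255))
P=st(g,'washer');A=np.c_[P[:,:2]-P[:,:2].mean(0),np.ones(len(P))];print('tilt',np.linalg.lstsq(A,P[:,2],rcond=None)[0])
st(r,'collar')
for q in circ_ellipse(c,g,.1,o): print('washer',q)
for q in circ_ellipse(c,r,.127,o): print('collar',q)
# side view from scene camera: vertical extents
from cell import eyes
s=eyes.read_camera('scene');F=s['frame'];cv2.imwrite('pics/s9.png',F[:,:,::-1])
u,v=proj(s,[.5432,.0157,.1])[0].astype(int)
for z in(.05,.078,.094,.099,.127): print(z,proj(s,[.5432,.0157,z]).round(1))
HSV=cv2.cvtColor(F,cv2.COLOR_RGB2HSV)
for vv in range(v-18,v+14): print(vv,[tuple(map(int,HSV[vv,x])) for x in (u-3,u,u+3)])
t=eyes.read_camera('top')
for q in circ_ellipse(t,mask(t['frame'],(10,120,90),(28,255,255)),.063): 
  if q[4]>200: print('tin',q)
E
```

```text
25.7167 [ 0.54220012 -0.02115804  0.246172  ] [-1.79965372e+02 -1.82015407e-02  9.02206341e+01] [-0.72200397 -0.33377422 -0.13107191] 0.06094294562301989
washer 414 [0.0974 0.0987 0.0992 0.0995 0.1002]
tilt [-0.01916718  0.03238467  0.09851911]
collar 608 [0.111  0.1264 0.127  0.1275 0.1281]
washer (array([289., 153.]), 0.5436, 0.0156, 39.1, 298.5)
collar (array([288., 157.]), 0.5433, 0.0162, 29.3, 1090.0)
0.05 [[285.2 202.8]]
0.078 [[285.2 195.5]]
0.094 [[285.2 191.3]]
0.099 [[285.2 189.9]]
0.127 [[285.2 182.3]]
171 [(17, 29, 123), (20, 20, 151), (20, 14, 160)]
172 [(16, 27, 123), (13, 10, 176), (18, 15, 175)]
173 [(22, 23, 124), (15, 6, 170), (19, 16, 177)]
174 [(15, 11, 138), (10, 6, 131), (18, 16, 163)]
175 [(0, 9, 143), (15, 5, 109), (19, 15, 137)]
176 [(20, 6, 118), (0, 0, 105), (15, 16, 126)]
177 [(8, 19, 110), (0, 32, 113), (12, 12, 109)]
178 [(2, 103, 136), (1, 143, 161), (1, 54, 119)]
179 [(1, 168, 156), (1, 179, 141), (1, 134, 156)]
180 [(1, 173, 131), (0, 111, 133), (1, 173, 155)]
181 [(0, 95, 121), (0, 17, 184), (1, 187, 139)]
182 [(176, 33, 131), (120, 2, 207), (1, 175,
[... 429 characters left out ...]
1, 186, 119), (7, 176, 106)]
192 [(9, 168, 123), (4, 182, 115), (27, 114, 101)]
193 [(54, 123, 147), (38, 113, 108), (63, 135, 160)]
194 [(65, 144, 167), (65, 142, 167), (64, 137, 156)]
195 [(54, 120, 128), (62, 128, 139), (36, 123, 122)]
196 [(22, 132, 135), (24, 131, 134), (21, 143, 136)]
197 [(19, 151, 144), (19, 147, 149), (18, 141, 141)]
198 [(19, 146, 141), (19, 146, 145), (18, 132, 129)]
199 [(18, 88, 98), (18, 114, 114), (14, 72, 89)]
200 [(30, 7, 77), (16, 34, 83), (45, 8, 68)]
201 [(113, 9, 108), (120, 5, 107), (75, 7, 74)]
202 [(120, 2, 114), (100, 6, 123), (98, 13, 76)]
tin (array([274., 306.]), 0.2565, 0.0542, 349.3, 290.5)
tin (array([316., 248.]), 0.4134, -0.0201, 49.4, 289.5)
```

```bash
python3 -c "
from cell import env
print(env.sign_off())"
```

```text
the job is handed in; nothing more can be done
None
```

The sleeve, washer and collar are stacked on the mandrel in that order and pressed down with a measured 20–23 N. Camera depths show no gap under the collar and no measured force passed 23.1 N; the job was handed in at about 26 s, and the judge returned no result.

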